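# Seat the bar on its parallels in the drill vice

## Robot

A 6-joint arm with a two-finger parallel gripper is mounted at the origin on a cart in front of the work surface, level with it; the furniture and walls round the work are solid. World frame = base frame: x ahead of the robot, y to its left, z up, the work surface at z = 0. Lengths are in m, angles in rad, forces in N, time in s.
With the tool pointing down it reaches from about 0.275 to 0.85 m from the base axis. Payload 19 kg.
Tool frame: the origin (TCP) lies at the very end of the fingers, on their centre line; the grasp point (between the pads) lies 19 mm behind it; z points along the fingers, y is the line along which they close (so a half turn about z gives the same grasp; the last joint's range is limited). The gripper opens to 85 mm and grips with 20 to 120 N. Pads are 22 mm wide; open, the fingers measure 114 mm over their backs; the gripper's body (76 mm by 85 mm) begins 54 mm behind the grasp point. The pads swing forward as they close: fully open they stand 13 mm farther back than shut.
Start: joints at [-1.434, 0.15, 1.437, -0, 1.554, -0.134], TCP at [0.154, -0.554, 0.231] pointing down, gripper open.
Joint ranges: [-2.8, 2.8], [-0.68, 2.1], [0.12, 2.68], [-1.39, 4.53], [0.16, 2.79], [-2.81, 2.81]. Speed limits (rad/s): [1.89, 1.89, 2.22, 3.01, 3.01, 3.01].

## Interface

Orientations are given as a unit quaternion [x, y, z, w].
In Python, from station import robot, hand, optics gives the robot as it stands. Calls block until the motion is done:
- robot.reach(position, orientation): joint-space move of the TCP to a pose.
- robot.move_l(position, speed=0.15, attitude=None): straight line of the TCP; attitude=None keeps the orientation; speed is the mean speed in m/s.
- robot.set_joints(angles): joint-space move.
- hand.gripper_open() and hand.close(): open the fingers fully, or close them until they stop; the grip force is fixed at half the most.
- robot.wait(seconds).
- robot.inverse_kinematics(position, orientation): joint angles nearest the present ones, or None.
- robot.state(): the state.
- optics.grab_frame(name): name is "side" or "top"; returns a dict with "color" (420x560x3 uint8, red, green, blue), "range_z" (420x560 float32, m along the optical axis (not along the pixel's ray), 0 where there is no reading), "intrinsics" (3x3 intrinsics, pixels), "rvec" (rotation vector, rad) and "tvec" (3), from world to camera coordinates, as OpenCV has them. Camera axes: x right, y down, z forward; pixel columns grow to the right and rows downward; lengths in m; the calibration is good to about 2 mm. A picture is of the moment at which its call begins.
A pose or a line that the arm cannot do raises robot.Unreachable and nothing moves.
- robot.sign_off(): hands the job in; it is judged then, once.
The state is a dict: "time": time; "joint_positions": joint angles; "qd": joint speeds; "joint_efforts": joint torques, N m; "position": TCP position; "eef_rot": TCP orientation; "wrist_force": force on the tool from outside, world axes, zero at the start; "ft_torque": the same for the moment, N m; "finger_gap": finger opening in m; "grasp_force": force on a finger pad.
Only numpy, scipy, OpenCV 4.12 (cv2) and the standard library are available. Lean on these libraries where they do the work, as an engineer would, in place of code of your own. Each camera call takes 0.05 s, during which the arm holds its last target. There are 200 camera calls.

## Task

The rough-sawn aluminium bar nipped in the small grey drill vice stands proud of the two steel parallels under it, so they still slide about. Take the oak block and use it to press or tap the bar down until it is level, fully home and bears on both parallels so firmly that neither can slide, but never with more than about 50 newtons, and without touching the bar with the gripper or shifting the parallels. Then put the block back flat on the bench clear of the vice, and leave everything else alone.

Things in the scene. Friction and masses are not known exactly. Their poses are not given: they have to be found in the camera images.
- vice: Small low drill-press vice, grey iron, steel jaw plates, bolted down. Origin: on the bench top, midway between and midway along the jaw plates. x: across the jaws, from the sliding jaw (with screw and cross handle, out to x = -113 mm) to the fixed jaw; y: along the jaws; z up. Jaws 100 mm long in y, reaching 55 mm out in x, tops 68 mm up; plates 46 mm apart; bed 22 mm up.
- workpiece: Aluminium bar nipped in the jaws, 46 mm (x, across the jaws) x 110 mm (y, along them), sawn roughly: 38 to 46 mm thick. Origin: centre of its top, z up; 94.5 to 97 mm above the bench at the start, rocked up to 0.05 rad about x. It only moves up or down and rocks about x, by dry friction in the jaws: slides at about 10 N, rocks at about 0.35 N m, and stays where it is left.
- parallel_near: Loose steel parallel bar, 8 mm (x) x 150 mm (y) x 22 mm high, on the vice's bed under the bar beside the sliding jaw, ends sticking out. Origin: centre of its underside; top 44 mm above the bench. There the bar stops dead (over 100 N per mm, so go slowly); pressing its top there with 20 to 30 N leaves it bearing on both parallels with a force the jaws keep.
- parallel_far: Loose steel parallel bar of the same size, beside the fixed jaw. Origin: centre of its underside.
- tapping_block: Loose plain oak block, 55 mm (x) x 85 mm (y) x 42 mm high, 0.15 to 0.3 kg, on the bench to the robot's left of the vice. Origin: centre of its underside, z up. Grip it across its 55 mm from above, high up, so that about 14 mm of wood stands out below the fingertips, with 60 N or more so that it does not slip when pressed down.
- wood_wedge: Bystander: beech wedge, 32 x 110 x 22 mm, lying on the bench near the vice. Origin: centre of its underside.
- dividers: Bystander: pair of steel dividers, 45 x 139 x 10 mm, lying on the bench. Origin: centre of the underside.
- pencil_2: Bystander: pencil, 8 x 120 x 8 mm, lying on the bench. Origin: centre of the underside.
- sanding_block: Bystander: cork sanding block, 62 x 108 x 33 mm, lying on the bench. Origin: centre of its underside.

How it is judged:
By the outcome, as a careful person would: the job done as asked, in the order asked, and still so for the second after the job is handed in, with the robot touching nothing.
It also fails if it takes over 59 s, if anything falls off the work surface, if the arm or the gripper's body presses on something with over 40 N, if the wrist force passes 120 N, or if a joint passes its speed limit or range.

## Working session

There is one attempt and no reset: what is moved stays moved. The work goes in short steps, each a Python script; the robot and the scene stay as the last script left them, time stands still between calls to the robot, and variables do not carry over. Pictures are saved under pics/ and viewed, at most 10 in all, crops included, and the job is handed in when it is done.

```bash
mkdir -p pics; cat > h.py <<'E'
import numpy as np, cv2
from station import robot, hand, optics
def grab(n,save=None):
    f=optics.grab_frame(n)
    if save: cv2.imwrite(save,f["color"][:,:,::-1]); np.savez(save[:-4]+'.npz',**f)
    return f
def cloud(f):
    K=f["intrinsics"];R=cv2.Rodrigues(np.array(f["rvec"],float))[0];t=np.array(f["tvec"],float).ravel()
    z=f["range_z"];v,u=np.mgrid[:z.shape[0],:z.shape[1]]
    P=np.stack([(u-K[0,2])/K[0,0]*z,(v-K[1,2])/K[1,1]*z,z],-1)
    W=(P-t)@R; W[z<=0]=np.nan
    return W
E
python3 - <<'E'
from h import *
for n in("top","side"):
    f=grab(n,f"pics/{n}0.png"); R=cv2.Rodrigues(np.array(f["rvec"],float))[0]; print(n,-R.T@np.ravel(f["tvec"]),R[2],f["intrinsics"][0,0])
print(robot.state())
E
```

```text
top [0.4053823  0.15159351 1.06238149] [ 0.13883663 -0.01252668 -0.99023607] 539.1747984685106
side [ 0.3941044  -0.57643132  0.5584303 ] [ 0.14856802  0.82092932 -0.55136431] 419.9844713146131
{'time': 0.1, 'joint_positions': array([-1.43399502e+00,  1.50918507e-01,  1.43792257e+00,  3.57415421e-05,
        1.55380829e+00, -1.33992851e-01]), 'qd': array([-6.13988412e-05, -1.82755573e-03, -1.56117166e-03, -2.16305586e-04,
       -1.87723565e-04,  1.17567641e-03]), 'joint_efforts': array([ 3.11622549e-03, -7.14388919e+01, -5.71787345e+01, -2.46368390e-04,
        7.22444573e-03,  8.28076935e-06]), 'position': array([ 0.15377774, -0.55383693,  0.2307679 ]), 'eef_rot': array([ 9.90847714e-01,  1.34983437e-01,  1.71260794e-05, -5.28381181e-04]), 'wrist_force': array([ 0.36763024, -0.12006328,  0.69386789]), 'ft_torque': array([-0.00739613, -0.01026118, -0.04509561]), 'grasp_force': 0.0, 'finger_gap': 0.08530318453651109}
```

View pics/top0.png

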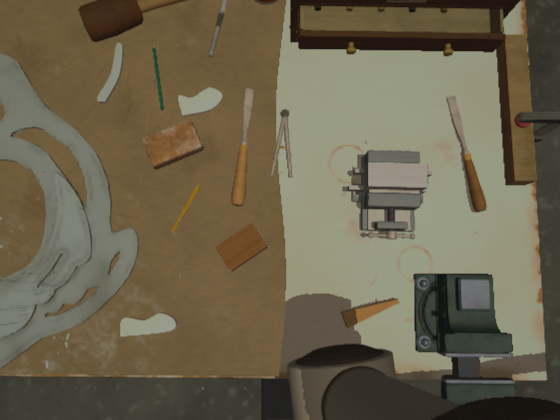

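View pics/side0.png

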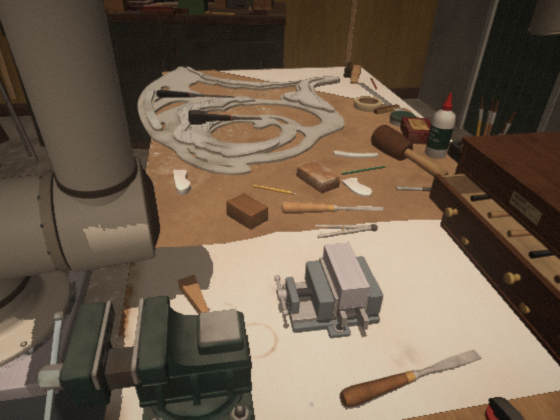

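The top view shows the oak block at about (242,247), the bar in the vice at (393,175), the wedge at (370,311) and the cork block at (172,144). The big green vice is at (460,320). Next I'll measure the block and bar from depth.

```bash
python3 - <<'E'
from h import *
f=dict(np.load('pics/top0.npz')); W=cloud(f)
def rect(u0,u1,v0,v1,z0,z1):
    p=W[v0:v1,u0:u1].reshape(-1,3); p=p[(p[:,2]>z0)&(p[:,2]<z1)]
    (c,s,a)=cv2.minAreaRect(p[:,:2].astype(np.float32)*1000); print(len(p),np.round(c,1),np.round(s,1),round(a,1),'z',np.percentile(p[:,2],[5,50,95]).round(4)); return p
print('block');rect(205,280,215,280,.034,.05)
print('bar');p=rect(350,440,145,205,.085,.11)
A=np.c_[p[:,:2]-p[:,:2].mean(0),np.ones(len(p))]; print('plane',np.linalg.lstsq(A,p[:,2],rcond=None)[0],p.mean(0))
print('jaws');rect(350,440,145,212,.058,.075)
print('bench',np.nanmedian(W[200:280,300:340,2]), np.nanmedian(W[270:290,150:200,2]))
g=dict(np.load('pics/side0.npz')); V=cloud(g)
q=V[235:320,310:390].reshape(-1,3); q=q[(q[:,2]>.085)&(q[:,2]<.11)]
A=np.c_[q[:,:2]-p[:,:2].mean(0),np.ones(len(q))]; print('side plane',np.linalg.lstsq(A,q[:,2],rcond=None)[0],q.mean(0),cv2.minAreaRect(q[:,:2].astype(np.float32)*1000))
q=V[190:230,220:275].reshape(-1,3); q=q[(q[:,2]>.036)&(q[:,2]<.05)];print('side block',cv2.minAreaRect(q[:,:2].astype(np.float32)*1000))
# big obstacles heights
print('green vice',np.nanmax(W[270:360,410:515,2]),np.nanmin(W[275:360,415:510,0]),np.nanmax(W[275:350,415:490,0]),np.nanmax(W[275:350,415:490,1]))
for nm,m in(('top',cv2.resize(cv2.imread('pics/top0.png')[130:250,330:450],(600,600),interpolation=cv2.INTER_CUBIC)),('side',cv2.resize(cv2.imread('pics/side0.png')[230:340,265:395],(780,600),interpolation=cv2.INTER_CUBIC))): cv2.imwrite(f'pics/c_{nm}.png',m)
E
```

```text
block
1311 [477.2 210.1] [55.5 85. ] 34.3 z [0.0395 0.0426 0.0455]
bar
1510 [608.6 -76.3] [109.8  47.6] 89.8 z [0.0919 0.0956 0.0986]
plane [0.01878964 0.01153878 0.09542542] [ 0.60754299 -0.07566405  0.09542542]
jaws
1623 [607.8 -76.5] [111.  109.2] 89.1 z [0.0629 0.0665 0.0702]
bench 0.0005925137130456868 0.0038285651307482776
side plane [0.03564883 0.02873934 0.09500867] [ 0.60729988 -0.08682165  0.09467934] ((609.124755859375, -79.32256317138672), (112.7358627319336, 46.43207931518555), 89.60016632080078)
side block ((477.2895202636719, 206.89846801757812), (55.83738708496094, 88.46891784667969), 35.895423889160156)
green vice 0.1404139570214619 0.26610985266689824 0.42674973540591127 -0.12233855764406995
```

View pics/c_side.png

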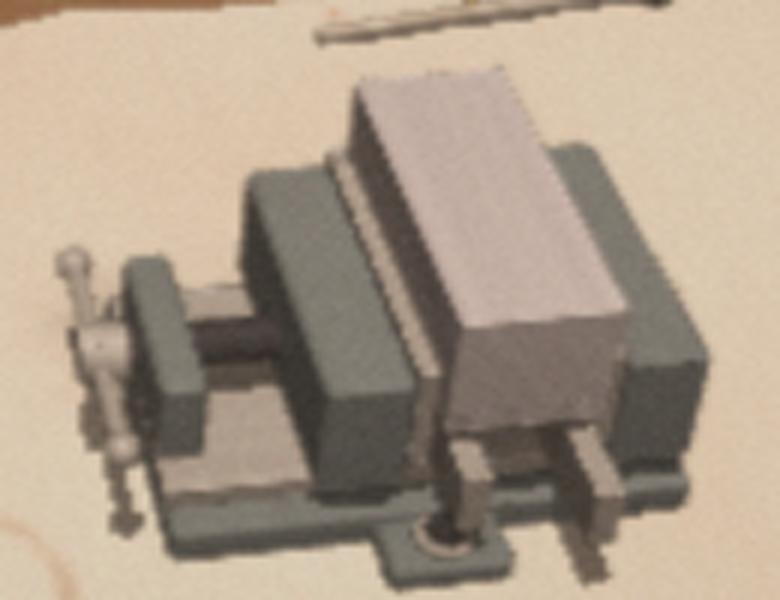

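The crop shows the bar standing proud of both parallels. The parallels' near ends are at about (470,480) and (600,480), and the bar's far (+y) end is slightly high. The bar lies along world y, centred near (0.608, -0.077). Next I'll grasp the block.

```bash
cat >> h.py <<'E'
def quat(deg):  # tool down, tool y (closing line) at deg from world x
    a=np.radians(deg+90)/2; return [np.cos(a),np.sin(a),0,0]
def st(*k):
    s=robot.state(); print({i:np.round(s[i],4) for i in ("time","position","wrist_force","ft_torque","finger_gap","grasp_force")+k}); return s
E
python3 - <<'E'
from h import *
q=quat(35)
robot.reach([.477,.209,.15],q); st()
robot.move_l([.477,.209,.011],.12); st()
hand.close(); st()
robot.move_l([.477,.209,.17],.12); s=st()
robot.wait(.2); st()
robot.reach([.608,-.077,.17],quat(0)); st('joint_positions')
grab('side','pics/s1.png')
E
```

```text
{'time': np.float64(3.025), 'position': array([0.4773, 0.2085, 0.15  ]), 'wrist_force': array([ 0.3779, -0.1297, -0.6548]), 'ft_torque': array([ 0.0113,  0.0012, -0.0124]), 'finger_gap': np.float64(0.0853), 'grasp_force': np.float64(0.0)}
{'time': np.float64(4.3333), 'position': array([0.4774, 0.2091, 0.0117]), 'wrist_force': array([-0.8043,  0.3219,  1.246 ]), 'ft_torque': array([-0.0425, -0.0105, -0.0109]), 'finger_gap': np.float64(0.0856), 'grasp_force': np.float64(0.0)}
{'time': np.float64(4.7333), 'position': array([0.4773, 0.2091, 0.0116]), 'wrist_force': array([-1.2277, -1.3674,  6.4104]), 'ft_torque': array([-0.1286,  0.3839,  0.0186]), 'finger_gap': np.float64(0.0541), 'grasp_force': np.float64(64.1856)}
{'time': np.float64(6.2083), 'position': array([0.4767, 0.2089, 0.1693]), 'wrist_force': array([ 0.073 ,  0.136 , -1.4125]), 'ft_torque': array([ 0.0144, -0.0645, -0.0195]), 'finger_gap': np.float64(0.0537), 'grasp_force': np.float64(63.2248)}
{'time': np.float64(6.4083), 'position': array([0.4769, 0.209 , 0.1696]), 'wrist_force': array([-0.4159, -0.1319, -1.9983]), 'ft_torque': array([-0.0467,  0.0084, -0.0042]), 'finger_gap': np.float64(0.0542), 'grasp_force': np.float64(63.2244)}
{'time': np.float64(7.6083), 'position': array([ 0.6079, -0.0758,  0.1701]), 'wrist_force': array([ 0.0494,  0.2755, -1.6748]), 'ft_torque': array([-0.0318, -0.0523, -0.0411]), 'finger_gap': np.float64(0.0541), 'grasp_force': np.float64(63.1857), 'joint_positions': array([-2.5000e-01,  2.5480e-01,  1.4368e+00,  4.0000e-04,  1.4500e+00,
       -2.5180e-01])}
```

View pics/s1.png

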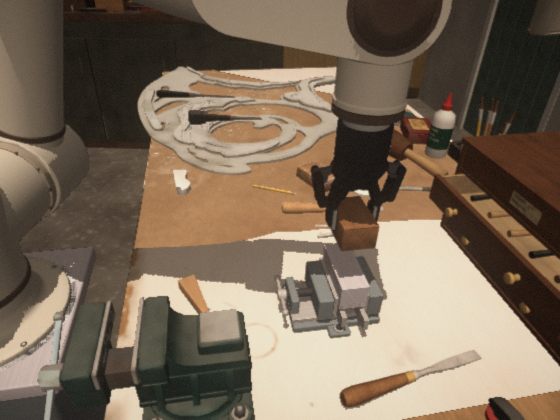

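The block is held squarely above the bar at about (355,220). Next: a slow descent in small steps, watching the force.

```bash
cat >> h.py <<'E'
def fz(n=4):
    r=[]
    for _ in range(n): robot.wait(.01); r.append(robot.state()["wrist_force"][2])
    return float(np.mean(r))
E
python3 - <<'E'
from h import *
X=[.608,-.077]
robot.move_l(X+[.112],.08); robot.wait(.3); b=fz(20); print('base',b)
z=.112; log=[]; hit=0
t0=robot.state()["time"]
while robot.state()["time"]-t0<14:
    z-=.00015; robot.move_l(X+[z],.006)
    s=robot.state(); f=fz(3)-b; log.append((round(z*1000,2),round(s["position"][2]*1000,2),round(f,1),round(s["ft_torque"][0],2)))
    if f>19: break
print(*log[::4]); print(log[-6:]); st()
E
```

```text
base -1.6391791690364452
(111.85, np.float64(111.85), 0.0, np.float64(-0.03)) (111.25, np.float64(111.24), 0.7, np.float64(-0.06)) (110.65, np.float64(110.62), 0.6, np.float64(0.02)) (110.05, np.float64(110.04), 0.6, np.float64(-0.02)) (109.45, np.float64(109.45), 0.2, np.float64(0.06)) (108.85, np.float64(108.86), -0.7, np.float64(0.02)) (108.25, np.float64(108.24), 0.4, np.float64(-0.02)) (107.65, np.float64(107.64), 0.4, np.float64(0.05)) (107.05, np.float64(107.09), 5.4, np.float64(-0.07)) (106.45, np.float64(106.44), 5.4, np.float64(-0.25)) (105.85, np.float64(105.87), 4.6, np.float64(-0.27)) (105.25, np.float64(105.25), 5.0, np.float64(-0.32)) (104.65, np.float64(104.64), 4.4, np.float64(-0.3))
[(105.1, np.float64(105.1), 5.2, np.float64(-0.31)), (104.95, np.float64(104.94), 4.9, np.float64(-0.35)), (104.8, np.float64(104.77), 5.1, np.float64(-0.31)), (104.65, np.float64(104.64), 4.4, np.float64(-0.3)), (104.5, np.float64(104.52), 4.5, np.float64(-0.29)), (104.35, np.float64(104.36), 4.5, np.float64(-0.33))]
{'time': np.float64(23.025), 'position': array([ 0.608 , -0.077 ,  0.1043]), 'wrist_force': array([-1.2546, -3.7508,  2.9237]), 'ft_torque': array([-0.2687, -0.1017, -0.0395]), 'finger_gap': np.float64(0.0546), 'grasp_force': np.float64(63.7163)}
```

```bash
python3 - <<'E'
from h import *
f=dict(np.load('pics/side0.npz')); V=cloud(f); K=f["intrinsics"]
q=V[225:330,300:400].reshape(-1,3)
m=(abs(q[:,1]+.132)<.007)&(q[:,0]>.588)&(q[:,0]<.628)&(q[:,2]>.03)
print(np.histogram(q[m,2],np.arange(.03,.105,.003)))
def proj(P): return cv2.projectPoints(np.array([P],float),np.array(f["rvec"],float),np.array(f["tvec"],float),K,None)[0].ravel()
# near-end edge at x=.585 and .631: rows for z
for x,us in((.585,((465,325),(447,428))),(.631,((628,308),(620,415)))):
  for u,v in us:
    z=min(np.arange(.03,.11,.0005),key=lambda z:abs(proj([x,-.132,z])[1]-(v/600*110+230)))
    print(x,(u,v),z,proj([x,-.132,z])-[u/6+265,v/600*110+230])
E
```

```text
(array([ 10,   9,   6,  11,  49,   9,  11,  23,  31,  34,  27,  35,  23,
        35,  28,  33,  33,  36,  29,  35,  33, 117,   9,   0]), array([0.03 , 0.033, 0.036, 0.039, 0.042, 0.045, 0.048, 0.051, 0.054,
       0.057, 0.06 , 0.063, 0.066, 0.069, 0.072, 0.075, 0.078, 0.081,
       0.084, 0.087, 0.09 , 0.093, 0.096, 0.099, 0.102]))
0.585 (465, 325) 0.09300000000000005 [-2.0321976e+00  7.7489320e-04]
0.585 (447, 428) 0.05100000000000002 [-1.79391945  0.08103677]
0.631 (628, 308) 0.09250000000000005 [-0.96203086  0.10991908]
0.631 (620, 415) 0.049000000000000016 [-3.45030536  0.01111931]
```

Thickness comes out at about 42 mm, so I expect the bar home with the TCP at 97 to 99 mm.

```bash
python3 - <<'E'
from h import *
X=[.608,-.077]; b=-1.64; z=.10435; log=[]; f=5
t0=robot.state()["time"]
while robot.state()["time"]-t0<15:
    z-=.0003 if z>.1015 else (.00013 if f<13.5 else .00005)
    robot.move_l(X+[z],.01)
    f=fz(2)-b; s=robot.state(); log.append((round(z*1000,2),round(float(s["position"][2])*1000,2),round(f,1),round(float(s["ft_torque"][0]),2)))
    if f>25: break
print(*log[::3]); print(log[-8:]); st()
E
```

```text
(104.05, 104.01, 4.4, -0.27) (103.15, 103.11, 5.2, -0.25) (102.25, 102.24, 4.6, -0.18) (101.35, 101.33, 6.1, 0.29) (100.96, 101.04, 7.5, 0.48) (100.57, 100.81, 9.5, 0.51) (100.18, 100.75, 13.6, 0.58) (100.03, 100.78, 15.0, 0.62) (99.88, 100.77, 17.3, 0.63) (99.73, 100.72, 18.5, 0.65) (99.58, 100.72, 19.8, 0.66) (99.43, 100.7, 22.0, 0.7) (99.28, 100.69, 23.8, 0.75) (99.13, 100.71, 25.5, 0.75)
[(99.48, 100.68, 21.5, 0.67), (99.43, 100.7, 22.0, 0.7), (99.38, 100.73, 22.4, 0.76), (99.33, 100.71, 23.0, 0.75), (99.28, 100.69, 23.8, 0.75), (99.23, 100.71, 23.9, 0.74), (99.18, 100.69, 24.6, 0.75), (99.13, 100.71, 25.5, 0.75)]
{'time': np.float64(33.6917), 'position': array([ 0.6081, -0.0767,  0.1007]), 'wrist_force': array([-8.0247,  4.4627, 24.1383]), 'ft_torque': array([ 0.7461,  1.6048, -0.0424]), 'finger_gap': np.float64(0.0542), 'grasp_force': np.float64(66.1696)}
```

```bash
python3 - <<'E'
from h import *
f=grab('side','pics/s2.png')
cv2.imwrite('pics/c2.png',cv2.resize(cv2.imread('pics/s2.png')[215:335,270:400],(780,600)[:2] and (650,600),interpolation=cv2.INTER_CUBIC))
V=cloud(f); q=V[225:330,300:400].reshape(-1,3)
m=(abs(q[:,1]+.132)<.007)&(q[:,0]>.588)&(q[:,0]<.628)&(q[:,2]>.03)
print(np.histogram(q[m,2],np.arange(.03,.105,.003))[0])
E
```

```text
[  9  10   7   9  32  25  32  28  31  31  28  36  33  32  28  38  32  31
  35 104  14   0   0   0]
```

View pics/c2.png

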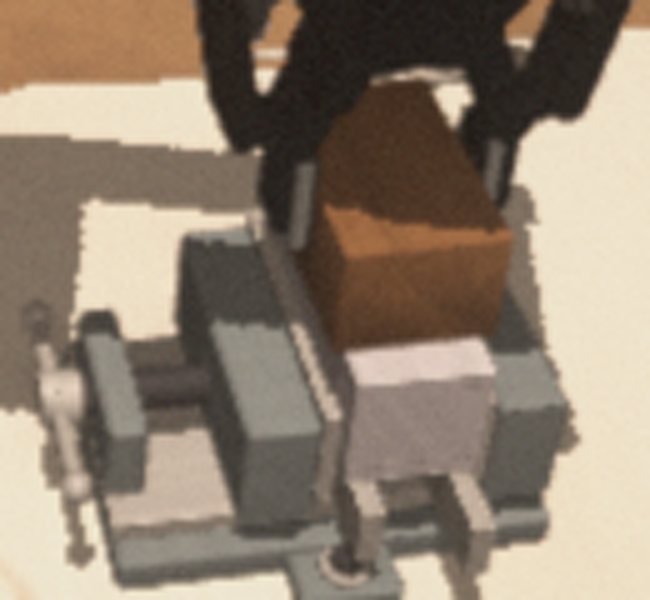

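The bar's near end now sits on the parallels (bar bottom at about (420,478)) and the block is flat on it. The TCP stopped dead at 100.7 mm while the force rose from 15 to 25 N, so the bar is home. Next: firm up to about 28 N, lift, and put the block back.

```bash
python3 - <<'E'
from h import *
X=[.608,-.077]; b=-1.64
robot.move_l(X+[.0989],.005); robot.wait(.2); print('press',fz(5)-b); st()
robot.move_l(X+[.115],.03); robot.move_l(X+[.17],.12)
robot.reach([.477,.209,.10],quat(35)); robot.move_l([.477,.209,.016],.1); robot.wait(.15); b=fz(6)
z=.016
for i in range(16):
    z-=.0005; robot.move_l([.477,.209,z],.01); f=fz(2)-b
    if f>3: break
print(i,z,f)
hand.gripper_open(); st()
robot.move_l([.477,.209,.15],.12); robot.reach([.35,.30,.22],quat(35))
for n in("top","side"): grab(n,f"pics/{n}3.png")
st()
V=dict(top=cloud(dict(np.load('pics/top3.npz'))),side=cloud(dict(np.load('pics/side3.npz'))))
for n,W in V.items():
  p=W.reshape(-1,3); m=(abs(p[:,0]-.608)<.018)&(abs(p[:,1]+.077)<.05)&(p[:,2]>.08); p=p[m]
  print(n,len(p),np.linalg.lstsq(np.c_[p[:,:2]-[.608,-.077],np.ones(len(p))],p[:,2],rcond=None)[0].round(4))
a=cv2.imread('pics/top3.png')[110:310,130:450]; c=cv2.imread('pics/side3.png')[230:340,265:395]
cv2.imwrite('pics/f.png',np.vstack([cv2.resize(a,(480,300)),cv2.resize(c,(480,300),interpolation=cv2.INTER_CUBIC)]))
E
```

```text
press 27.80238780084346
{'time': np.float64(34.2333), 'position': array([ 0.6081, -0.0767,  0.1007]), 'wrist_force': array([-8.8319,  3.9259, 26.1505]), 'ft_torque': array([ 0.8023,  1.8034, -0.1109]), 'finger_gap': np.float64(0.0541), 'grasp_force': np.float64(66.7419)}
8 0.011499999999999996 4.314075676317147
{'time': np.float64(40.7583), 'position': array([0.477 , 0.209 , 0.0115]), 'wrist_force': array([-0.0529,  1.2299, -0.927 ]), 'ft_torque': array([-0.0176,  0.0317, -0.0053]), 'finger_gap': np.float64(0.0853), 'grasp_force': np.float64(0.0)}
{'time': np.float64(42.875), 'position': array([0.3505, 0.2995, 0.2192]), 'wrist_force': array([ 0.268 , -1.1042,  0.5433]), 'ft_torque': array([0.011 , 0.0078, 0.025 ]), 'finger_gap': np.float64(0.0854), 'grasp_force': np.float64(0.0)}
top 1024 [-0.0032  0.0037  0.0895]
side 871 [-0.0028  0.0032  0.0894]
```

View pics/f.png

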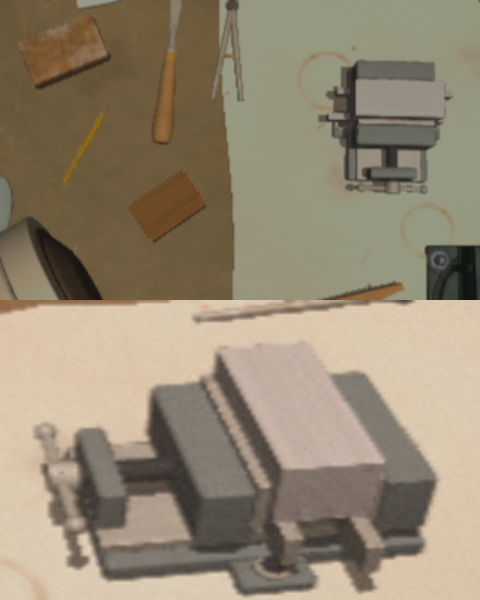

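The bar is level, with a fitted tilt of about 0.003 rad and its top at 89.5 mm. The parallels are where they were, and the block is flat at (167,205) in the crop, clear of the vice.

```bash
python3 -c "
from h import *
print(robot.sign_off())"
```

```text
the job is handed in; nothing more can be done
None
```

The bar is pressed home and level on both parallels (about 28 N final press), the oak block is back flat on the bench clear of the vice, and the job is handed in at about 43 s; I didn't test by hand that the parallels are locked.

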